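Set up the next router pass and hold the sprung hood lid at its balance

ROBOT

A 7-joint arm with a two-finger parallel gripper is mounted at the origin on the work surface. World frame = base frame: x ahead of the robot, y to its left, z up, the work surface at z = 0. Lengths are in m, angles in rad, forces in N, time in s.
With the tool pointing down it reaches from about 0.35 to 0.9 m from the base axis. Payload 19.9 kg.
Tool frame: the origin (TCP) lies at the centre of the arm's flange, where the gripper is bolted on; the fingertips stand 199 mm ahead of it and the grasp point (between the pads) lies 180 mm ahead of it (env.finger_overhang is the distance from the TCP to the fingertips, in m); z points along the fingers, x is the direction in which the jaws open and shut, and the axes are right-handed (so a half turn about z gives the same grasp; the last joint's range is limited). The gripper opens to 94 mm and grips with 3 to 60 N. Pads are 16 mm wide; open, the fingers measure 119 mm over their backs; the gripper's body (75 mm by 177 mm) begins 78 mm behind the grasp point.
Start: joints at [-1.27, 0.417, -0.01, 1.614, 0.005, 1.111, -0.053], TCP at [0.21, 0.589, 0.405] pointing down, gripper open.
Joint ranges: [-2.81, 2.81], [-0.39, 2.02], [-1.27, 1.25], [0.06, 2.57], [-1.19, 4.33], [0.19, 2], [-2.82, 2.82]. Speed limits (rad/s): [1.89, 1.89, 2.39, 2.39, 3.01, 3.01, 3.01].

INTERFACE

Orientations are given as a unit quaternion [x, y, z, w].
In Python, from bench import read_state, imaging, ticket, env gives the robot as it stands. The module is installed in compiled form; this text tells all that it offers.
- The arm moves only by the shell command python3 -m crank 'ROWS' [FORCE]. ROWS is JSON, a list of rows, each an object with "fingers": the finger opening in mm, from 0 to 94; "offset": the shift along the tool's x, y, z in mm, a list of three; "turn": the turn about the tool's z in degrees. In form: [{"fingers": fingers, "offset": [tx, ty, tz], "turn": turn}, ...]. A call has exactly 10 rows; each row shifts and turns the commanded pose from where the row before left it, along the tool's axes as they then stand; what a row does not reach is not made up. A row lasts 1/12 s, in which the tool goes at most 41.7 mm and 7.16 degrees, less where a joint would pass 70% of its speed; a pose out of reach is approached as far as the arm can. A call is refused whole if a number of a shift passes 41.7 or a number of a turn 7.16, either way. A call with a gripper value outside its range is refused whole. The fingers move at their own pace and stop on an object; FORCE is the grip in N (left out, the last holds). Time passes only in rows, so rows that do not move let the fingers close, or fill a call up. It gives the time, the measured TCP pose, the force and the opening at its end, in the units of the state.
- read_state(): the state, without advancing time (a new reading comes with each control period).
- imaging.read_camera(name): name is "scene" or "top" or "wrist"; returns a dict with "pixels" (400x640x3 uint8, red, green, blue), "depth" (400x640 float32, m along the optical axis (not along the pixel's ray), 0 where there is no reading), "vfov" (degrees; the focal length in pixels is half the picture's height over the tangent of half this angle, whatever the lens; pixels are square), "cx", "cy" (the principal point, pixels), "distortion" ([k1, k2, p1, p2, k3] as OpenCV has them; the pictures are not rectified), "camera_from_world" (4x4, takes a point from world to camera coordinates). Camera axes: x right, y down, z forward; pixel columns grow to the right and rows downward; lengths in m; the calibration is good to about 2 mm. A picture is of the moment at which its call begins.
- ticket.close_job(): hands the job in, once; it reports no verdict.
The state is a dict: "time_s": time; "joints": joint angles; "joint_vel": joint speeds; "joint_torque": joint torques, N m; "eef_pos": TCP position; "eef_rot": TCP orientation; "ft_force": force on the tool from outside, world axes, zero at the start; "ft_torque": the same for the moment, N m; "finger_gap": finger opening in m.
Only numpy, scipy, OpenCV 4.12 (cv2) and the standard library are available. Lean on these libraries where they do the work, as an engineer would, in place of code of your own. Each camera call takes 0.05 s, during which the arm holds its last target.

TASK

Set the drawer front up for its next pass on the router table: take it from the left-hand half of the fence, give it a quarter turn and bring it flat on the bench up against the right-hand half, one long edge flush along the fence and the whole piece on that half, clear of the cutter opening. Then take the sprung lid of the dust hood by its handle, raise it a little past its balance point, where it starts to rise by itself (don't let it get away from you and fly back to its stop), and ease it back to just below that point, where it weighs almost nothing but would still fall shut. Leave the tools lying around where they are, and finish while still holding the lid there by the handle, so that I can clear the cutter.

Things in the scene. Friction and masses are not known exactly. Their poses are not given: they have to be found in the camera images.
- front_centre (a point): workpiece: flat wooden drawer front, 150 x 60 x 20 mm, lying on the bench, both short ends already routed with a step along the top (9 wide, 8 deep). This point is its centre, 10 mm above its underside; x along the 150 mm length, y across the 60 mm width, z up. At the start one short end points to the left-hand half of the fence, with a gap up to 35 mm
- fence (a point): router fence, fixed: point at bench level (z = 0), in the plane of its front face, mid cutter opening. x square through the fence, away from the robot; y along it to the robot's left; z up. Both halves have their front face at x = 0, are 60 mm high and reach from y = 38 to 340 mm (left-hand) and y = -38 to -340 mm (right-hand). A plate in front is level with the bench
- lid_hinge (a point): middle of the lid's hinge axis, at the back of the dust hood: 175 mm behind the fence's front face, 130 mm up; axes as fence, hinge along y. The hood is a grey metal box behind the cutter opening, 220 wide, 150 deep, 130 mm high; torsion springs on the hinge pin carry part of the lid's weight
- lid_handle (a point): middle of the lid handle's round grip bar: 14 mm thick, along the hinge direction, 110 mm clear between its posts, on the lid's outer face near its front edge, 38 mm of air under it. From the hinge axis: 130 mm along the lid and 52 mm out square to it, so 182 mm above the bench when shut. Axes turn with the lid, as fence when shut
- hood_lid (a joint): opening angle of the lid in rad: 0 shut (level), grows as its front edge is raised, stop at 1.75. Lid 0.75 kg, 156 mm long from the hinge, 230 mm wide. Balance point at 1.05 (60 degrees): below it the lid falls shut, above it the spring lifts it to the stop. 2.3 N up at the handle raises it from shut; 0.5 N carries it 0.15 below balance
- push_stick: push stick of plywood lying flat, 235 x 45 x 18 mm; a bystander, to be left where it is (origin at its underside)
- tape_roll: roll of masking tape lying flat, 90 mm across, 24 mm high, in front of the fence opening; a bystander, to be left where it is (origin at its underside)
- wax_tin: round steel wax tin, 66 mm across, 35 mm high, behind the right-hand half of the fence; a bystander, to be left where it is (origin at its underside)
- spanner: open-ended steel spanner, behind the left-hand half of the fence; a bystander, to be left where it is (origin at its underside)
- try_square: try square, wooden stock and steel blade, 100 x 150 x 16 mm; a bystander, to be left where it is (origin at its underside)
- sanding_block: cork sanding block, 110 x 60 x 35 mm; a bystander, to be left where it is (origin at its underside)
- screwdriver: screwdriver lying on the bench; a bystander, to be left where it is (origin at its underside)

How it is judged:
On the way, in this order (a step that is already met when the one before it is completed fails the run):
1. the drawer front lies turned, one long edge flush along the right-hand half of the fence (x of front_centre in the frame of fence between -0.034 and -0.026 m and angle between the x axis of front_centre and the y axis of fence, either way round below 0.04 rad and y of front_centre in the frame of fence between -0.268 and -0.11 m and height (world z) of front_centre below 0.014 m and angle between front_centre's own z axis and vertical below 0.08 rad), for 0.3 s.
2. the lid is raised past its balance point (value of joint hood_lid above 1.09 rad), for 0.1 s.
At the end, for the whole second after the job is handed in: The drawer front lies flat, a long edge along the right-hand half of the fence (within 4 mm and 0.04 rad), wholly on that half; after having been raised past its balance point (over 1.09 rad), the lid is held still by the fingers just below it, at 0.80 to 1.03 rad (all of step 1 and value of joint hood_lid between 0.8 and 1.03 rad and velocity of joint hood_lid between -0.08 and 0.08 rad/s and contact force between the fingers and hood_lid above 0.5 N); the arm keeps its last pose, push and grip.
It fails at once if the lid gets away and flies back towards its stop (beyond 1.5 rad) (value of joint hood_lid above 1.5 rad).
It fails at once if a tool lying around is moved by more than 30 mm (distance of any of push_stick, tape_roll, wax_tin, spanner, try_square, sanding_block, screwdriver from where it was at the start of the episode above 0.03 m).
It also fails if it takes over 72 s, if anything falls off the work surface, if the arm or the gripper's body presses on something with over 40 N, if the wrist force passes 120 N, or if a joint passes its speed limit or range.

## Working session

There is one attempt and no reset: what is moved stays moved. The work goes in short steps, Python scripts to look and compute and a shell command to move; the robot and the scene stay as the last step left them, time stands still between calls to the robot, and variables do not carry over. Pictures are saved under pics/ and viewed, and the job is handed in when it is done.

```bash
mkdir -p pics; cat > h.py <<'E'
import numpy as np, cv2
from bench import read_state, imaging, ticket, env
def K(d):
    f=200/np.tan(np.radians(d['vfov'])/2)
    return np.array([[f,0,d['cx']],[0,f,d['cy']],[0,0,1]])
def snap(n,fn):
    d=imaging.read_camera(n); cv2.imwrite('pics/'+fn+'.png',d['pixels'][:,:,::-1]); np.save('pics/'+fn+'.npy',d,allow_pickle=True); return d
def load(fn): return np.load('pics/'+fn+'.npy',allow_pickle=True).item()
def rays(d,uv):
    n=cv2.undistortPoints(np.array(uv,float).reshape(-1,1,2),K(d),np.array(d['distortion'])).reshape(-1,2)
    T=np.array(d['camera_from_world']);R=T[:3,:3]
    return -R.T@T[:3,3], np.c_[n,np.ones(len(n))]@R
def onplane(d,uv,z):
    c,r=rays(d,uv); return c+r*((z-c[2])/r[:,2])[:,None]
def bydepth(d,uv):
    c,r=rays(d,uv); uv=np.array(uv,int).reshape(-1,2)
    return c+r*d['depth'][uv[:,1],uv[:,0]][:,None]
def proj(d,P):
    T=np.array(d['camera_from_world']); rv=cv2.Rodrigues(T[:3,:3])[0]
    return cv2.projectPoints(np.array(P,float).reshape(-1,1,3),rv,T[:3,3],K(d),np.array(d['distortion']))[0].reshape(-1,2)
E
python3 - <<'E'
from h import *
for n in ['scene','top','wrist']:
    d=snap(n,n+'0'); print(n,d['vfov'],d['distortion'],np.round(d['camera_from_world'],3).tolist())
print(read_state(), env.finger_overhang)
E
```

```text
scene 50.33438930011048 [-0.05561444  0.          0.          0.          0.        ] [[0.82, 0.573, -0.002, -0.434], [0.424, -0.608, -0.671, -0.123], [-0.386, 0.55, -0.741, 1.58], [0.0, 0.0, 0.0, 1.0]]
top 44.799955344213195 [-0.04041662  0.          0.          0.          0.        ] [[-0.002, -1.0, -0.022, 0.019], [-0.981, 0.006, -0.193, 0.553], [0.193, 0.021, -0.981, 1.543], [0.0, 0.0, 0.0, 1.0]]
wrist 67.46788628161141 [0.00322137 0.         0.         0.         0.        ] [[0.337, 0.942, -0.001, -0.625], [0.917, -0.327, 0.229, -0.024], [0.215, -0.078, -0.973, 0.391], [0.0, 0.0, 0.0, 1.0]]
{'time_s': 0.15, 'joints': array([-1.26950995,  0.41784241, -0.01035463,  1.61402277,  0.00471268,
        1.11069452, -0.05301551]), 'joint_vel': array([-0.0005266 , -0.00017473,  0.00139127, -0.00017671, -0.00174433,
       -0.0008818 ,  0.00017845]), 'joint_torque': array([ 8.86638154e-04, -8.51531410e+01,  6.38537016e-01, -4.26139820e+01,
       -4.89564508e-02,  1.70416664e-02,  1.39507512e-05]), 'eef_pos': array([0.21000665, 0.58855661, 0.40417072]), 'eef_rot': array([ 8.17334096e-01,  5.76163825e-01, -3.64510134e-04,  2.99048125e-04]), 'ft_force': array([ 0.27690381, -0.5820871 , -0.20489387]), 'ft_torque': array([-0.01582611, -0.01531452,  0.01674107]), 'finger_gap': 0.0938622771725904} 0.1992
```

View pics/scene0.png

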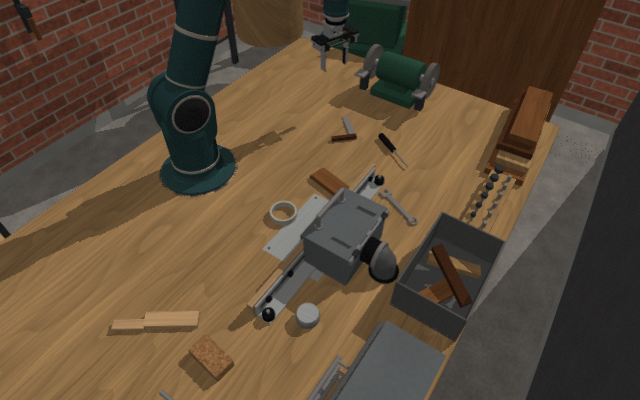

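View pics/top0.png

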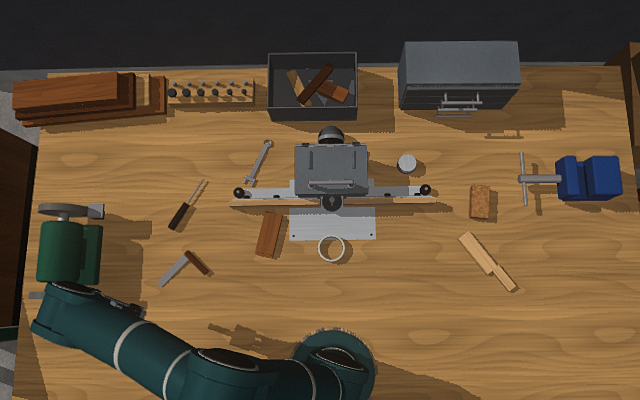

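View pics/wrist0.png

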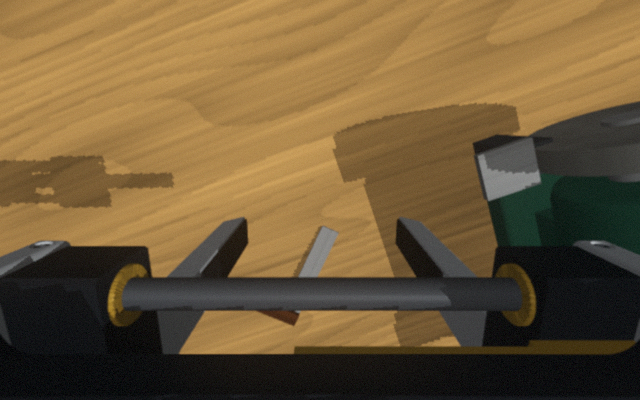

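The top view shows the drawer front at about (269,235), the fence along row 200 from column 230 to 438, the hood at (332,170), the handle near (333,183) and the tape at (331,248). I'll zoom in before measuring.

```bash
python3 - <<'E'
from h import *
d=load('top0'); im=d['pixels'][:,:,::-1]
cv2.imwrite('pics/tz.png',cv2.resize(im[130:280,220:450],None,fx=3.4,fy=3.4,interpolation=cv2.INTER_CUBIC))
uv=[(260,235),(269,250),(280,220),(270,205),(250,205),(400,205),(300,225),(331,240),(305,150),(330,184),(255,195),(410,192)]
for u,p in zip(uv,bydepth(d,uv)): print(u,im[u[1],u[0]],np.round(p,3))
hsv=cv2.cvtColor(im,cv2.COLOR_BGR2HSV); print(hsv[235,269],hsv[235,250],hsv[205,250])
E
```

```text
(260, 235) [ 34  68 116] [0.444 0.236 0.018]
(269, 250) [ 37  73 123] [0.393 0.204 0.025]
(280, 220) [ 39  73 121] [0.494 0.17  0.016]
(270, 205) [39 57 74] [0.538 0.199 0.059]
(250, 205) [ 62  95 125] [0.538 0.265 0.061]
(400, 205) [48 70 92] [ 0.542 -0.231  0.023]
(300, 225) [160 159 157] [ 0.48   0.104 -0.003]
(331, 240) [ 53  78 100] [ 0.428 -0.     0.002]
(305, 150) [99 96 92] [0.7   0.08  0.139]
(330, 184) [70 69 70] [0.579 0.    0.182]
(255, 195) [154 154 153] [0.582 0.258 0.007]
(410, 192) [160 158 158] [ 0.589 -0.269  0.008]
[ 12 166 115] [ 16 140 155] [ 16 129 125]
```

View pics/tz.png

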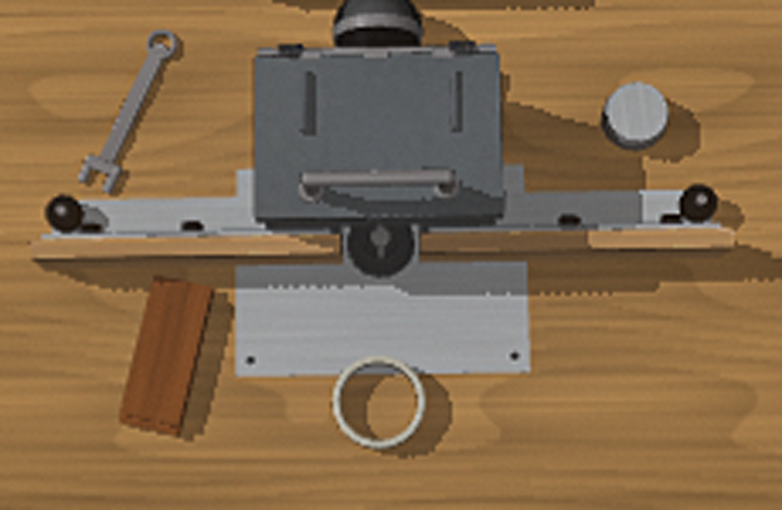

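```bash
python3 - <<'E'
from h import *
d=load('top0'); im=d['pixels'][:,:,::-1].copy()
hsv=cv2.cvtColor(im,cv2.COLOR_BGR2HSV)
g=cv2.cvtColor(im,cv2.COLOR_BGR2GRAY).astype(float)
for c in [240,255,270,285,300,312,360,380,400,410,420,430]:
    print(c,g[194:212,c].astype(int))
m=((hsv[:,:,0]<14)&(hsv[:,:,1]>150)).astype(np.uint8)*255
m[:205]=0;m[:,:245]=0;m[265:]=0;m[:,300:]=0
cs,_=cv2.findContours(m,0,2); c=max(cs,key=cv2.contourArea); print(cv2.contourArea(c))
r=cv2.minAreaRect(c);b=cv2.boxPoints(r); print(r,b)
print(np.round(onplane(d,b,0.02),4))
# ring of depth points
P=bydepth(d,[(x,y) for y in range(120,280) for x in range(220,450)])
for lo,hi in [(0.125,0.15)]:
    q=P[(P[:,2]>lo)&(P[:,2]<hi)]; print(np.percentile(q,[2,50,98],axis=0).round(3))
E
```

```text
240 [ 33  34  30  23  71 169 144 135 130 129 133 138  56  71  78  74  72  88]
255 [152 154 155 151 125 158 139 131 129 131 129  95  63  75  81  85  81  84]
270 [150 155 155 148 122 135 134 130 130 134 133  60  69  76  77  80  78  78]
285 [154 155 151 128 157 132 131 129 133 138 136  43  73  75  82  87  82  87]
300 [ 50  45  42  62 119 149 142 128 134 138 144  57  70  76 110 108 109 104]
312 [ 36  45  47  66 110 102  90  93 145 140 106  61  70  85 108 104 104 102]
360 [ 46  42  52 112  88  92  87  85  88  99  61  67  80 111 109 106 104 107]
380 [104  99  84 106  92  88  85  88  89  80  64  74  78  81  84  81  77  78]
400 [102 105 125  95 134 130 131 138 137  59  65  74  80  83  83  80  76  80]
410 [155 127 156 138 144 130 134 138 137  42  69  75  78  80  81  76  78  80]
420 [ 77  63 163 136 143 131 135 141 149  55  70  74  83  82  75  75  75  77]
430 [ 83 109 160 146 139 132 138 137 107  62  71  74  84  86  83  83  85  79]
749.5
((268.44189453125, 233.86468505859375), (18.465152740478516, 44.587303161621094), 13.626995086669922) [[254.21683 253.35558]
 [264.7216  210.02339]
 [282.66696 214.3738 ]
 [272.1622  257.706  ]]
[[0.3826 0.2536 0.02  ]
 [0.5279 0.2219 0.02  ]
 [0.5128 0.1612 0.02  ]
 [0.3681 0.1938 0.02  ]]
[[ 0.56  -0.112  0.13 ]
 [ 0.643 -0.002  0.138]
 [ 0.719  0.108  0.146]]
```

```bash
python3 - <<'E'
from h import *
d=load('top0'); im=d['pixels'][:,:,::-1].copy()
g=cv2.cvtColor(im,cv2.COLOR_BGR2GRAY).astype(float)
pts=[]
for c in list(range(236,314))+list(range(394,434)):
    col=g[199:210,c]; k=np.argmin(np.diff(col)); 
    hi=max(col[k-1],col[k]); lo=col[min(k+1,10)] if k+2>10 else min(col[k+1],col[k+2])
    mid=(col[k-1]+lo)/2
    for i in range(max(k-1,0),k+2):
        if col[i]>=mid>col[i+1]: pts.append((c,199+i+(col[i]-mid)/(col[i]-col[i+1]))); break
P=onplane(d,pts,0.06)
v=cv2.fitLine(P[:,:2].astype(np.float32),cv2.DIST_HUBER,0,0.01,0.01).ravel(); print(len(P),v)
if v[1]<0: v[:2]*=-1
n=np.array([v[1],-v[0]]); res=(P[:,:2]-v[2:])@n; print('res',res.std(),abs(res).max(),'yaw',np.degrees(np.arctan2(-v[0],v[1])))
# ends / opening from zoom at top level
ends=np.array([(32,258),(735,247),(341,255),(419,249)])/3.4+np.array([220,130])
E_=onplane(d,ends,0.06);print(E_.round(4), ((E_[:,:2]-v[2:])@v[:2]).round(4))
s=((E_[:2,:2]-v[2:])@v[:2]).mean(); F=v[2:]+s*v[:2]; print('F ends mid',F)
# hood top corners
hc=np.array([(254,218),(506,222),(497,52),(257,52)])/3.4+np.array([220,130]); H=onplane(d,hc,0.138);print(H.round(4))
hh=np.array([(303,182),(452,176)])/3.4+np.array([220,130]); print('handle',onplane(d,hh,0.185).round(4))
ax=n; print('axis x',n)
R=np.array([n,v[:2]])
c=np.array([[.3826,.2536],[.5279,.2219],[.5128,.1612],[.3681,.1938]])
for h in [0,0.0]:
  print('corners in fence',((c-F)@R.T).round(4)); break
for h,z in zip([.052],[.182]): print('hinge pred',(F+.175*n), 'handle pred',F+.045*n)
E
```

```text
118 [ 0.01007071 -0.9999493   0.54008806  0.02997079]
res 0.0006288818992596015 0.0012641814353869004 yaw 0.57701874
[[ 0.5353  0.333   0.06  ]
 [ 0.5421 -0.3448  0.06  ]
 [ 0.5365  0.0338  0.06  ]
 [ 0.542  -0.0413  0.06  ]] [ 0.3031 -0.3748  0.0038 -0.0713]
F ends mid [ 0.54044922 -0.00588998]
[[ 0.5571  0.1113  0.138 ]
 [ 0.5519 -0.1201  0.138 ]
 [ 0.7144 -0.1148  0.138 ]
 [ 0.7163  0.1102  0.138 ]]
handle [[ 0.5798  0.0637  0.185 ]
 [ 0.5844 -0.0694  0.185 ]]
axis x [0.9999493  0.01007071]
corners in fence [[-0.1552  0.2611]
 [-0.0103  0.2279]
 [-0.026   0.1674]
 [-0.1703  0.2014]]
hinge pred [ 0.71544034 -0.00412761] handle pred [ 0.58544694 -0.0054368 ]
```

Measured and consistent with the given sizes:
- **Fence:** origin is about (0.540, -0.005), yaw 0.58°.
- **Front:** 148 x 62 mm, centre about (0.448, 0.208), length axis at about -12.4°.
- **Handle:** predicted x 0.585, seen at 0.582.

Next I move over the workpiece.

```bash
cat >> h.py <<'E'
def go(tgt,s=None):
    from scipy.spatial.transform import Rotation as Rn
    s=s or read_state(); R=Rn.from_quat(s['eef_rot']).as_matrix(); d=np.array(tgt)-s['eef_pos']
    print('t',round(s['time_s'],2),'pos',s['eef_pos'].round(4),'xang',round(np.degrees(np.arctan2(R[1,0],R[0,0])),2),'tilt',round(np.degrees(np.arccos(-R[2,2])),2),'gap',round(s['finger_gap'],4),'F',s['ft_force'].round(1),'-> tool mm',(R.T@d*1000).round(1))
E
python3 -m crank '[{"fingers":94,"offset":[-20,25,0],"turn":0},{"fingers":94,"offset":[-20,25,0],"turn":0},{"fingers":94,"offset":[-20,25,0],"turn":0},{"fingers":94,"offset":[-20,25,0],"turn":0},{"fingers":94,"offset":[-20,25,0],"turn":0},{"fingers":94,"offset":[-20,25,0],"turn":0},{"fingers":94,"offset":[-20,25,0],"turn":0},{"fingers":94,"offset":[-20,25,0],"turn":0},{"fingers":94,"offset":[-20,25,0],"turn":0},{"fingers":94,"offset":[-20,25,0],"turn":0}]' 20
python3 -c "
from h import *
go([.448,.2076,.404])"
```

```text
time_s: 0.98
eef_pos: [0.3788, 0.3147, 0.4046]
eef_rot: [0.817, 0.576, -0.0, -0.0]
ft_force: [0.2, 0.3, 0.7]
finger_gap: 0.0942
t 0.98 pos [0.3788 0.3147 0.4046] xang 70.36 tilt 0.01 gap 0.0942 F [0.2 0.3 0.7] -> tool mm [-77.6 101.2   0.6]
```

```bash

python3 -m crank '[{"fingers":94,"offset":[-20,26,0],"turn":0},{"fingers":94,"offset":[-20,26,0],"turn":0},{"fingers":94,"offset":[-20,26,0],"turn":0},{"fingers":94,"offset":[-18,23,0],"turn":0},{"fingers":94,"offset":[0,0,10],"turn":-3.6},{"fingers":94,"offset":[0,0,20],"turn":-3.6},{"fingers":94,"offset":[0,0,20],"turn":0},{"fingers":94,"offset":[0,0,10],"turn":0},{"fingers":94,"offset":[0,0,0],"turn":0},{"fingers":94,"offset":[0,0,0],"turn":0}]'
python3 -c "
from h import *
go([.448,.2076,.203])
d=snap('wrist','w1');d=snap('top','t1')"
```

```text
time_s: 1.82
eef_pos: [0.4473, 0.2089, 0.3448]
eef_rot: [0.78, 0.626, -0.0, 0.0]
ft_force: [0.4, -0.1, 0.8]
finger_gap: 0.0942
t 1.82 pos [0.4473 0.2089 0.3448] xang 77.54 tilt 0.04 gap 0.0942 F [ 0.4 -0.1  0.8] -> tool mm [ -1.1   1.1 141.8]
```

View pics/w1.png

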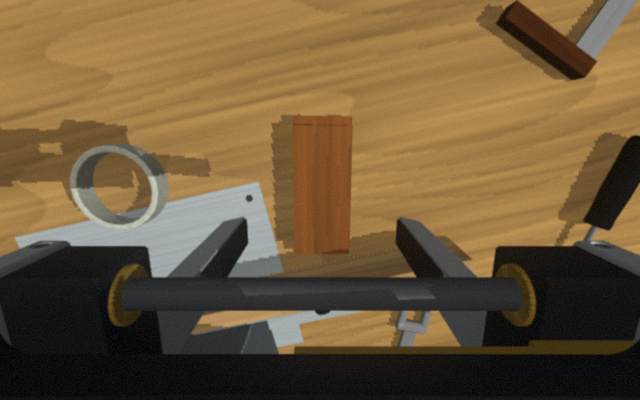

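The wrist view shows the workpiece squarely between the fingers (columns 293–352, the fingers either side of about 322). I'll descend and grip.

```bash

python3 -m crank '[{"fingers":94,"offset":[-1,1,25],"turn":0},{"fingers":94,"offset":[0,0,30],"turn":0},{"fingers":94,"offset":[0,0,30],"turn":0},{"fingers":94,"offset":[0,0,25],"turn":0},{"fingers":94,"offset":[0,0,18],"turn":0},{"fingers":94,"offset":[0,0,10],"turn":0},{"fingers":94,"offset":[0,0,3],"turn":0},{"fingers":60,"offset":[0,0,0],"turn":0},{"fingers":50,"offset":[0,0,0],"turn":0},{"fingers":50,"offset":[0,0,0],"turn":0}]' 25
python3 -m crank '[{"fingers":50,"offset":[0,0,0],"turn":0},{"fingers":50,"offset":[0,0,0],"turn":0},{"fingers":50,"offset":[0,0,0],"turn":0},{"fingers":50,"offset":[0,0,0],"turn":0},{"fingers":50,"offset":[0,0,0],"turn":0},{"fingers":50,"offset":[0,0,-5],"turn":0},{"fingers":50,"offset":[0,0,-10],"turn":0},{"fingers":50,"offset":[0,0,-25],"turn":0},{"fingers":50,"offset":[0,0,-30],"turn":0},{"fingers":50,"offset":[0,0,-30],"turn":0}]' 25
python3 -c "
from h import *
go([.482,-.190,.3])
d=snap('wrist','w2')"
```

```text
time_s: 2.75
eef_pos: [0.4484, 0.2079, 0.2049]
eef_rot: [0.78, 0.626, 0.001, 0.0]
ft_force: [0.7, -0.5, -0.7]
finger_gap: 0.0771
time_s: 3.58
eef_pos: [0.4476, 0.2073, 0.3053]
eef_rot: [0.78, 0.626, -0.0, 0.0]
ft_force: [0.8, 1.2, -1.7]
finger_gap: 0.0596
t 3.58 pos [0.4476 0.2073 0.3053] xang 77.55 tilt 0.06 gap 0.0596 F [ 0.8  1.2 -1.7] -> tool mm [-380.6  119.2    5.6]
```

View pics/w2.png

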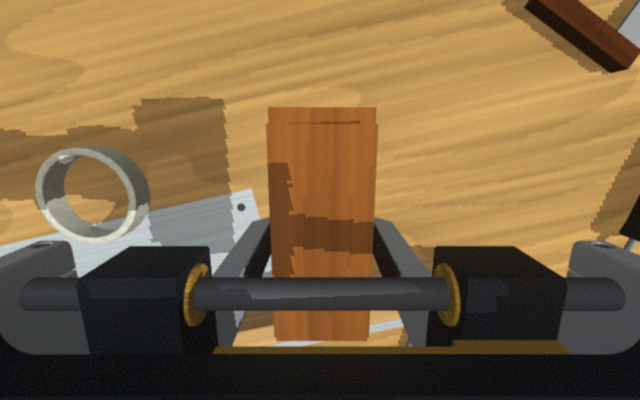

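Gripped (gap 59.6 mm). I'll carry it to the right first, then turn.

```bash

python3 -m crank '[{"fingers":50,"offset":[-20,6,0],"turn":0},{"fingers":50,"offset":[-30,10,0],"turn":0},{"fingers":50,"offset":[-36,11,0],"turn":0},{"fingers":50,"offset":[-36,11,0],"turn":0},{"fingers":50,"offset":[-36,11,0],"turn":0},{"fingers":50,"offset":[-36,11,0],"turn":0},{"fingers":50,"offset":[-36,11,0],"turn":0},{"fingers":50,"offset":[-36,11,0],"turn":0},{"fingers":50,"offset":[-36,11,0],"turn":0},{"fingers":50,"offset":[-34,11,0],"turn":0}]'
python3 -m crank '[{"fingers":50,"offset":[-25,8,0],"turn":2},{"fingers":50,"offset":[0,0,0],"turn":6},{"fingers":50,"offset":[0,0,0],"turn":7},{"fingers":50,"offset":[0,0,0],"turn":7},{"fingers":50,"offset":[0,0,0],"turn":7},{"fingers":50,"offset":[0,0,0],"turn":7},{"fingers":50,"offset":[0,0,0],"turn":7},{"fingers":50,"offset":[0,0,0],"turn":7},{"fingers":50,"offset":[0,0,0],"turn":7},{"fingers":50,"offset":[0,0,0],"turn":7}]'
python3 -c "
from h import *
go([.482,-.190,.206])"
```

```text
time_s: 4.47
eef_pos: [0.4767, -0.145, 0.3044]
eef_rot: [0.78, 0.626, 0.0, 0.0]
ft_force: [0.9, -0.2, -1.8]
finger_gap: 0.0596
time_s: 5.3
eef_pos: [0.4794, -0.169, 0.3043]
eef_rot: [0.993, 0.115, 0.0, -0.0]
ft_force: [-0.8, -0.2, -1.4]
finger_gap: 0.0599
t 5.3 pos [ 0.4794 -0.169   0.3043] xang 13.21 tilt 0.03 gap 0.0599 F [-0.8 -0.2 -1.4] -> tool mm [-2.4 21.1 98.2]
```

```bash

python3 -m crank '[{"fingers":50,"offset":[-2,20,0],"turn":6.3},{"fingers":50,"offset":[0,0,0],"turn":6.3},{"fingers":50,"offset":[0,0,15],"turn":0},{"fingers":50,"offset":[0,0,25],"turn":0},{"fingers":50,"offset":[0,0,25],"turn":0},{"fingers":50,"offset":[0,0,15],"turn":0},{"fingers":50,"offset":[0,0,8],"turn":0},{"fingers":50,"offset":[0,0,0],"turn":0},{"fingers":50,"offset":[0,0,0],"turn":0},{"fingers":50,"offset":[0,0,0],"turn":0}]'
python3 -c "
from h import *
go([.481,-.190,.2055])
d=snap('top','t2')
cv2.imwrite('pics/t2z.png',cv2.resize(d['pixels'][130:280,220:450,::-1],None,fx=3.4,fy=3.4))"
```

```text
time_s: 6.13
eef_pos: [0.4827, -0.1891, 0.2168]
eef_rot: [1.0, 0.008, 0.001, 0.0]
ft_force: [-0.4, -0.7, -1.6]
finger_gap: 0.0598
t 6.13 pos [ 0.4827 -0.1891  0.2168] xang 0.95 tilt 0.09 gap 0.0598 F [-0.4 -0.7 -1.6] -> tool mm [-1.7  0.8 11.3]
```

View pics/t2z.png

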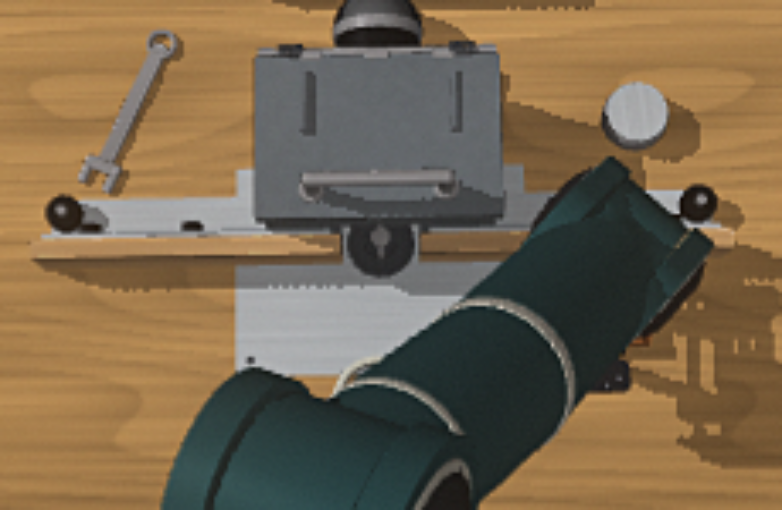

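```bash

python3 -m crank '[{"fingers":50,"offset":[-1,0,6],"turn":0.4},{"fingers":50,"offset":[0,0,4],"turn":0},{"fingers":50,"offset":[0,0,2],"turn":0},{"fingers":50,"offset":[0,0,0],"turn":0},{"fingers":50,"offset":[0,0,0],"turn":0},{"fingers":72,"offset":[0,0,0],"turn":0},{"fingers":72,"offset":[0,0,0],"turn":0},{"fingers":72,"offset":[0,0,0],"turn":0},{"fingers":72,"offset":[0,0,0],"turn":0},{"fingers":72,"offset":[0,0,0],"turn":0}]'
python3 -c "
from h import *
go([.482,-.190,.28])"
```

```text
time_s: 7.02
eef_pos: [0.4813, -0.189, 0.2037]
eef_rot: [1.0, 0.005, 0.0, 0.0]
ft_force: [1.0, 0.1, 0.3]
finger_gap: 0.0718
t 7.02 pos [ 0.4813 -0.189   0.2037] xang 0.56 tilt 0.01 gap 0.0718 F [1.  0.1 0.3] -> tool mm [  0.7   1.1 -76.3]
```

```bash

python3 -m crank '[{"fingers":72,"offset":[0,0,-15],"turn":0},{"fingers":72,"offset":[0,0,-25],"turn":0},{"fingers":72,"offset":[0,0,-25],"turn":0},{"fingers":94,"offset":[-20,0,0],"turn":0},{"fingers":94,"offset":[-25,0,0],"turn":0},{"fingers":94,"offset":[-20,0,0],"turn":0},{"fingers":94,"offset":[0,0,0],"turn":0},{"fingers":94,"offset":[0,0,0],"turn":0},{"fingers":94,"offset":[0,0,0],"turn":0},{"fingers":94,"offset":[0,0,0],"turn":0}]'
python3 -c "
from h import *
go([.420,-.190,.206]);print(read_state()['joints'].round(2))
snap('wrist','w3');d=snap('top','t3')"
```

```text
time_s: 7.85
eef_pos: [0.417, -0.1895, 0.2687]
eef_rot: [1.0, 0.005, 0.0, 0.0]
ft_force: [-1.0, 0.6, -0.2]
finger_gap: 0.0942
t 7.85 pos [ 0.417  -0.1895  0.2687] xang 0.59 tilt 0.03 gap 0.0942 F [-1.   0.6 -0.2] -> tool mm [ 3.   0.5 62.7]
[-0.21  0.39  0.67  2.15 -0.37  0.72  0.72]
```

View pics/w3.png

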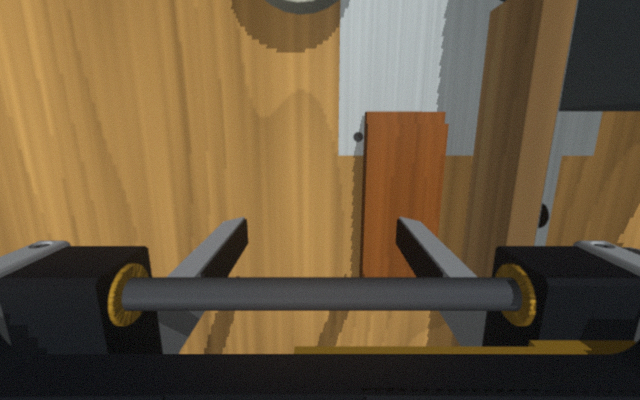

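View pics/t3.png

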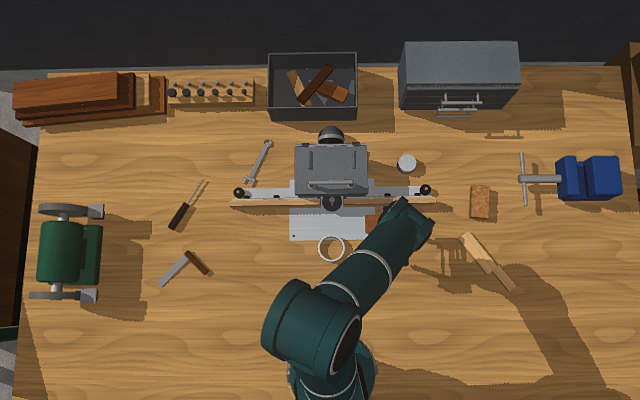

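The front lies parallel to the fence, about 30 mm off it (wrist columns 363–445, fence from about 485). I'll turn the gripper square so both fingertips can push the long edge.

```bash

python3 -m crank '[{"fingers":94,"offset":[0,0,0],"turn":-7},{"fingers":94,"offset":[0,0,0],"turn":-7},{"fingers":94,"offset":[0,0,0],"turn":-7},{"fingers":94,"offset":[0,0,0],"turn":-7},{"fingers":94,"offset":[0,0,0],"turn":-7},{"fingers":94,"offset":[0,0,0],"turn":-7},{"fingers":94,"offset":[0,0,0],"turn":-7},{"fingers":94,"offset":[0,0,0],"turn":-7},{"fingers":94,"offset":[0,0,0],"turn":-7},{"fingers":94,"offset":[0,0,0],"turn":-7}]'
python3 -m crank '[{"fingers":94,"offset":[0,0,0],"turn":-7},{"fingers":94,"offset":[0,0,0],"turn":-7},{"fingers":94,"offset":[0,0,0],"turn":-6},{"fingers":94,"offset":[0,0,15],"turn":0},{"fingers":94,"offset":[0,0,20],"turn":0},{"fingers":94,"offset":[0,0,17],"turn":0},{"fingers":94,"offset":[0,0,8],"turn":0},{"fingers":94,"offset":[0,0,0],"turn":0},{"fingers":94,"offset":[0,0,0],"turn":0},{"fingers":94,"offset":[0,0,0],"turn":0}]'
python3 -c "
from h import *
go([.474,-.190,.207])"
```

```text
time_s: 8.78
eef_pos: [0.4167, -0.1896, 0.2686]
eef_rot: [0.815, 0.58, -0.0, 0.0]
ft_force: [0.5, 0.1, -0.7]
finger_gap: 0.094
time_s: 9.62
eef_pos: [0.4166, -0.1897, 0.2094]
eef_rot: [0.704, 0.711, 0.0, 0.0]
ft_force: [0.1, 0.9, 0.1]
finger_gap: 0.0941
t 9.62 pos [ 0.4166 -0.1897  0.2094] xang 90.56 tilt 0.05 gap 0.0941 F [0.1 0.9 0.1] -> tool mm [-0.8 57.3  2.4]
```

```bash

python3 -m crank '[{"fingers":94,"offset":[0,8,1],"turn":0},{"fingers":94,"offset":[0,8,0],"turn":0},{"fingers":94,"offset":[0,7,0],"turn":0},{"fingers":94,"offset":[0,6,0],"turn":0},{"fingers":94,"offset":[0,6,0],"turn":0},{"fingers":94,"offset":[0,5,0],"turn":0},{"fingers":94,"offset":[0,5,0],"turn":0},{"fingers":94,"offset":[0,4,0],"turn":0},{"fingers":94,"offset":[0,3,0],"turn":0},{"fingers":94,"offset":[0,0,0],"turn":0}]'
python3 -c "
from h import *
go([.474,-.190,.207])"
```

```text
time_s: 10.45
eef_pos: [0.4689, -0.189, 0.2077]
eef_rot: [0.704, 0.711, 0.0, 0.0]
ft_force: [-0.6, 0.4, -0.5]
finger_gap: 0.0939
t 10.45 pos [ 0.4689 -0.189   0.2077] xang 90.58 tilt 0.03 gap 0.0939 F [-0.6  0.4 -0.5] -> tool mm [-1.   5.1  0.7]
```

```bash

python3 -m crank '[{"fingers":94,"offset":[0,1,0],"turn":0},{"fingers":94,"offset":[0,1,0],"turn":0},{"fingers":94,"offset":[0,1,0],"turn":0},{"fingers":94,"offset":[0,1,0],"turn":0},{"fingers":94,"offset":[0,0,0],"turn":0},{"fingers":94,"offset":[0,0,0],"turn":0},{"fingers":94,"offset":[0,0,0],"turn":0},{"fingers":94,"offset":[0,0,0],"turn":0},{"fingers":94,"offset":[0,0,0],"turn":0},{"fingers":94,"offset":[0,0,0],"turn":0}]'
python3 -c "
from h import *
go([.474,-.190,.207]);snap('wrist','w4')"
```

```text
time_s: 11.28
eef_pos: [0.4722, -0.189, 0.2076]
eef_rot: [0.704, 0.711, -0.0, -0.0]
ft_force: [-3.7, -0.1, 0.6]
finger_gap: 0.0939
t 11.28 pos [ 0.4722 -0.189   0.2076] xang 90.55 tilt 0.02 gap 0.0939 F [-3.7 -0.1  0.6] -> tool mm [-1.   1.8  0.6]
```

View pics/w4.png

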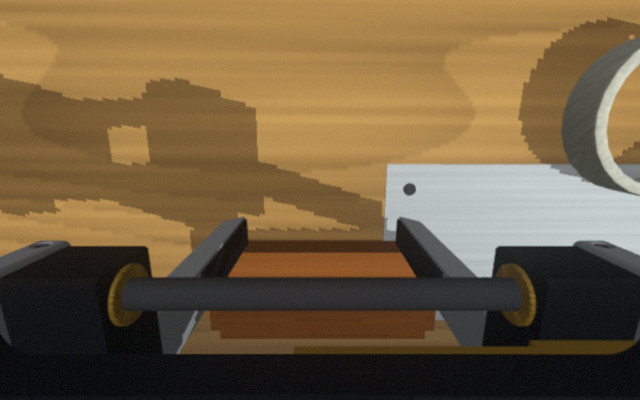

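```bash

python3 -m crank '[{"fingers":94,"offset":[0,0.5,0],"turn":0},{"fingers":94,"offset":[0,0.5,0],"turn":0},{"fingers":94,"offset":[0,0.5,0],"turn":0},{"fingers":94,"offset":[0,0.5,0],"turn":0},{"fingers":94,"offset":[0,0,0],"turn":0},{"fingers":94,"offset":[0,0,0],"turn":0},{"fingers":94,"offset":[0,0,0],"turn":0},{"fingers":94,"offset":[0,0,0],"turn":0},{"fingers":94,"offset":[0,0,0],"turn":0},{"fingers":94,"offset":[0,0,0],"turn":0}]'
python3 -c "
from h import *
go([.474,-.190,.207]);print(read_state()['ft_torque'])"
```

```text
time_s: 12.17
eef_pos: [0.473, -0.1892, 0.2075]
eef_rot: [0.704, 0.71, -0.001, -0.002]
ft_force: [-15.0, 0.2, 10.9]
finger_gap: 0.0941
t 12.17 pos [ 0.473  -0.1892  0.2075] xang 90.53 tilt 0.21 gap 0.0941 F [-15.    0.2  10.9] -> tool mm [-0.8  1.   0.5]
[0.24653148 3.48443587 0.04383191]
```

Pressed firmly on the fence (15 N, stopped at 0.473 against the predicted 0.474). I'll back off, rise and check.

```bash

python3 -m crank '[{"fingers":94,"offset":[0,-1,0],"turn":0},{"fingers":94,"offset":[0,-6,0],"turn":0},{"fingers":94,"offset":[0,-15,0],"turn":0},{"fingers":94,"offset":[0,0,-20],"turn":0},{"fingers":94,"offset":[0,0,-35],"turn":0},{"fingers":94,"offset":[0,0,-38],"turn":7},{"fingers":94,"offset":[0,0,-38],"turn":7},{"fingers":94,"offset":[0,0,-38],"turn":7},{"fingers":94,"offset":[0,0,-30],"turn":7},{"fingers":94,"offset":[0,0,-20],"turn":7}]'
python3 -m crank '[{"fingers":94,"offset":[0,0,0],"turn":7},{"fingers":94,"offset":[0,0,0],"turn":7},{"fingers":94,"offset":[0,0,0],"turn":7},{"fingers":94,"offset":[0,0,0],"turn":7},{"fingers":94,"offset":[0,0,0],"turn":7},{"fingers":94,"offset":[0,0,0],"turn":7},{"fingers":94,"offset":[0,0,0],"turn":7},{"fingers":94,"offset":[0,0,0],"turn":6},{"fingers":94,"offset":[0,0,0],"turn":0},{"fingers":94,"offset":[0,0,0],"turn":0}]'
python3 -c "
from h import *
go([.585,-.006,.425]);d=snap('wrist','w5');snap('scene','s5');d=snap('top','t5')
cv2.imwrite('pics/t5z.png',cv2.resize(d['pixels'][130:280,220:450,::-1],None,fx=3.4,fy=3.4))"
```

```text
time_s: 13.0
eef_pos: [0.4523, -0.1895, 0.4301]
eef_rot: [0.886, 0.463, 0.002, 0.001]
ft_force: [0.8, 0.2, -0.4]
finger_gap: 0.0937
time_s: 13.83
eef_pos: [0.4523, -0.1891, 0.4268]
eef_rot: [1.0, 0.007, 0.0, 0.0]
ft_force: [-0.1, 0.8, -1.0]
finger_gap: 0.0939
t 13.83 pos [ 0.4523 -0.1891  0.4268] xang 0.78 tilt 0.04 gap 0.0939 F [-0.1  0.8 -1. ] -> tool mm [ 135.2 -181.3    1.8]
```

View pics/w5.png

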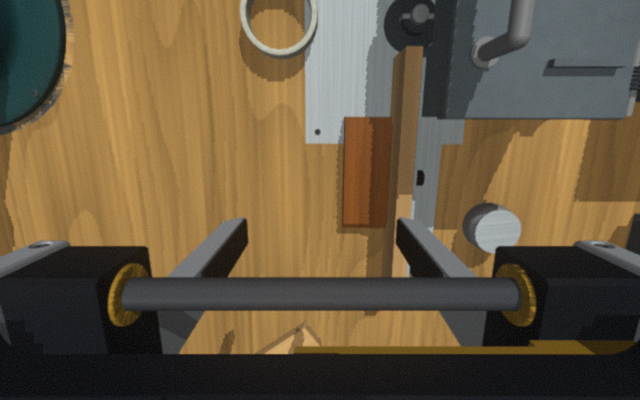

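View pics/t5z.png

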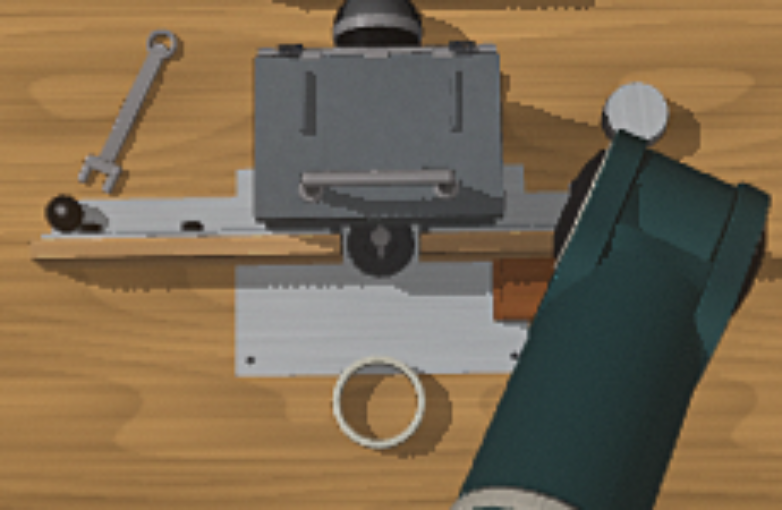

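View pics/s5.png

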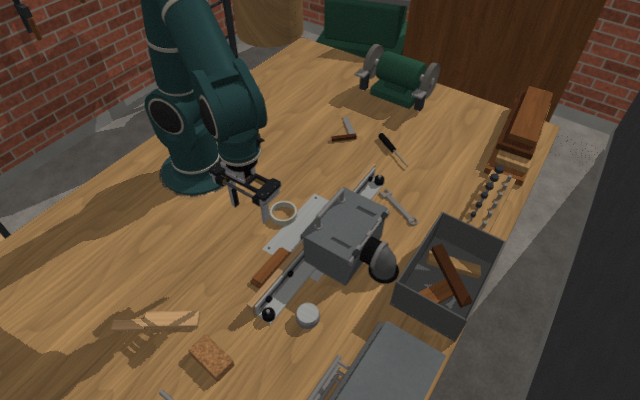

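```bash
python3 - <<'E'
from h import *
d=load('w5'); im=d['pixels'][:,:,::-1].copy(); hsv=cv2.cvtColor(im,cv2.COLOR_BGR2HSV)
m=((hsv[:,:,0]<13)&(hsv[:,:,1]>165)).astype(np.uint8)*255; m[:100]=0;m[240:]=0;m[:,:320]=0;m[:,410:]=0
cs,_=cv2.findContours(m,0,2); c=max(cs,key=cv2.contourArea); r=cv2.minAreaRect(c);b=cv2.boxPoints(r);print(r)
P=onplane(d,b,.02)[:,:2];F=np.array([.5403,-.0055]);n=np.array([.99995,.0101]);v=np.array([-.0101,.99995])
Q=np.c_[(P-F)@n,(P-F)@v];print(Q.round(4),Q.mean(0).round(4))
# handle in scene + top
for nm in ['scene0','top0']:
    D=load(nm); print(nm,proj(D,[[.585,-.006,.182],[.585,.05,.182],[.585,-.062,.182]]).round(1))
u=[(300,183),(312,182)] ; print(bydepth(load('top0'),[(320,181),(330,181),(340,181),(345,182),(320,182),(330,182)]).round(4))
E
```

```text
((364.96343994140625, 130.6707305908203), (7.027819633483887, 5.4660820960998535), 38.65980529785156)
[[-0.0399 -0.1244]
 [-0.0357 -0.1191]
 [-0.0286 -0.1245]
 [-0.0327 -0.1298]] [-0.0342 -0.1245]
scene0 [[328.7 202.7]
 [339.3 191. ]
 [317.5 214.9]]
top0 [[332.  181.9]
 [313.7 182.1]
 [350.5 181.8]]
[[ 5.864e-01  3.040e-02  1.894e-01]
 [ 5.853e-01  1.000e-04  1.930e-01]
 [ 5.866e-01 -3.020e-02  1.869e-01]
 [ 5.829e-01 -4.530e-02  1.888e-01]
 [ 5.842e-01  3.060e-02  1.854e-01]
 [ 5.847e-01  2.000e-04  1.827e-01]]
```

```bash
python3 - <<'E'
from h import *
d=load('w5'); im=d['pixels'][:,:,::-1].copy(); hsv=cv2.cvtColor(im,cv2.COLOR_BGR2HSV)
print(hsv[170,335:400:4].tolist())
m=((hsv[:,:,0]<=12)&(hsv[:,:,1]>140)&(hsv[:,:,2]>60)).astype(np.uint8)*255; m[:100]=0;m[240:]=0;m[:,:320]=0;m[:,410:]=0
m=cv2.morphologyEx(m,cv2.MORPH_CLOSE,np.ones((5,5)))
cs,_=cv2.findContours(m,0,2); c=max(cs,key=cv2.contourArea); r=cv2.minAreaRect(c);b=cv2.boxPoints(r);print(r,b)
P=onplane(d,b,.02)[:,:2];F=np.array([.5403,-.0055]);n=np.array([.99995,.0101]);v=np.array([-.0101,.99995])
Q=np.c_[(P-F)@n,(P-F)@v];print(Q.round(4),Q.mean(0).round(4))
E
```

```text
[[17, 142, 153], [17, 144, 115], [16, 163, 89], [13, 179, 131], [12, 176, 136], [13, 182, 130], [13, 183, 124], [12, 177, 118], [14, 181, 124], [14, 162, 93], [14, 181, 83], [13, 169, 86], [13, 180, 88], [14, 186, 85], [17, 122, 88], [16, 136, 79], [16, 133, 119]]
((366.809814453125, 171.96499633789062), (46.77389144897461, 109.07047271728516), 1.6846843957901) [[341.8297   225.7891  ]
 [345.03625  116.765785]
 [391.78992  118.1409  ]
 [388.58337  227.16422 ]]
[[-0.0612 -0.2514]
 [-0.0598 -0.1075]
 [-0.0012 -0.109 ]
 [ 0.0027 -0.2532]] [-0.0299 -0.1803]
```

The front is placed: centre at fence (-0.030, -0.180), about 0.01 rad off parallel, and the tools look undisturbed. Now to the handle.

```bash

python3 -m crank '[{"fingers":94,"offset":[15,-20,0],"turn":0},{"fingers":94,"offset":[20,-27,0],"turn":0},{"fingers":94,"offset":[22,-30,0],"turn":0},{"fingers":94,"offset":[22,-30,0],"turn":0},{"fingers":94,"offset":[22,-30,0],"turn":0},{"fingers":94,"offset":[20,-27,0],"turn":0},{"fingers":94,"offset":[14,-17,0],"turn":0},{"fingers":94,"offset":[0,0,0],"turn":0},{"fingers":94,"offset":[0,0,0],"turn":0},{"fingers":94,"offset":[0,0,0],"turn":0}]'
python3 -c "
from h import *
go([.585,-.006,.362]);d=snap('wrist','w6');snap('scene','s6')"
```

```text
time_s: 14.82
eef_pos: [0.5853, -0.0076, 0.4266]
eef_rot: [1.0, 0.005, -0.0, 0.0]
ft_force: [-0.7, -0.1, -0.4]
finger_gap: 0.0938
t 14.82 pos [ 0.5853 -0.0076  0.4266] xang 0.59 tilt 0.03 gap 0.0938 F [-0.7 -0.1 -0.4] -> tool mm [-0.3 -1.6 64.6]
```

View pics/w6.png

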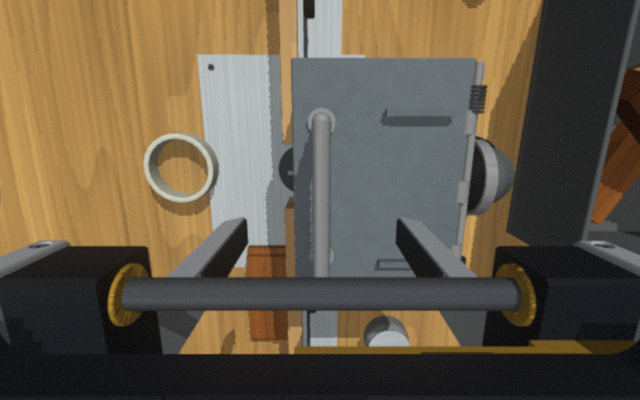

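View pics/s6.png

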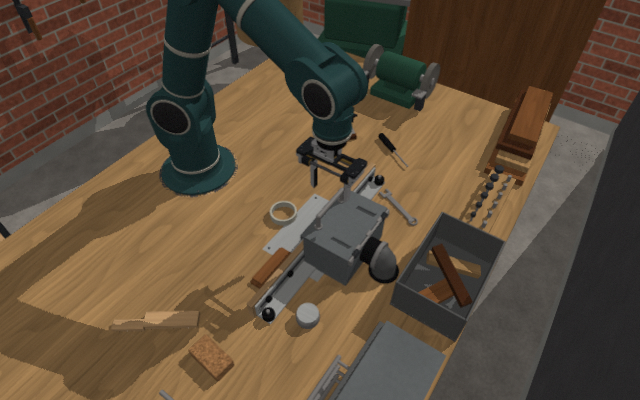

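```bash

python3 -c "
from h import *
d=load('w6');print(proj(d,[[.585,-.006,.182],[.585,.06,.182],[.585,-.06,.182],[.540,-.006,.246],[.63,-.006,.246]]).round(0)); d=load('s6');print(proj(d,[[.638,-.006,.236],[.532,-.006,.236]]))"
```

```text
[[321. 209.]
 [321. 122.]
 [320. 272.]
 [242. 239.]
 [399. 241.]]
[[345.38895614 197.70008205]
 [313.43978395 181.81314995]]
```

The bar projects to column 321 and is seen at about 322, so I'm centred over it. I'll descend and grip.

```bash

python3 -m crank '[{"fingers":94,"offset":[0,-1,12],"turn":0},{"fingers":94,"offset":[0,0,15],"turn":0},{"fingers":94,"offset":[0,0,15],"turn":0},{"fingers":94,"offset":[0,0,12],"turn":0},{"fingers":94,"offset":[0,0,8],"turn":0},{"fingers":94,"offset":[0,0,2],"turn":0},{"fingers":40,"offset":[0,0,0],"turn":0},{"fingers":20,"offset":[0,0,0],"turn":0},{"fingers":14,"offset":[0,0,0],"turn":0},{"fingers":8,"offset":[0,0,0],"turn":0}]' 12
python3 -m crank '[{"fingers":8,"offset":[0,0,0],"turn":0},{"fingers":8,"offset":[0,0,0],"turn":0},{"fingers":8,"offset":[0,0,0],"turn":0},{"fingers":8,"offset":[0,0,0],"turn":0},{"fingers":8,"offset":[0,0,0],"turn":0},{"fingers":8,"offset":[0,0,0],"turn":0},{"fingers":8,"offset":[0,0,0],"turn":0},{"fingers":8,"offset":[0,0,0],"turn":0},{"fingers":8,"offset":[0,0,0],"turn":0},{"fingers":8,"offset":[0,0,0],"turn":0}]'
python3 -c "
from h import *
go([.585,-.006,.362])"
```

```text
time_s: 15.75
eef_pos: [0.5857, -0.006, 0.3633]
eef_rot: [1.0, 0.005, 0.001, -0.0]
ft_force: [-0.8, 0.7, -0.8]
finger_gap: 0.0708
time_s: 16.58
eef_pos: [0.5852, -0.006, 0.3625]
eef_rot: [1.0, 0.005, -0.001, -0.0]
ft_force: [-4.5, 0.8, 3.2]
finger_gap: 0.014
t 16.58 pos [ 0.5852 -0.006   0.3625] xang 0.56 tilt 0.08 gap 0.014 F [-4.5  0.8  3.2] -> tool mm [-0.2  0.   0.5]
```

Bar gripped (gap 14.0 mm). Now to work out the arc increments.

```bash

python3 -c "
import numpy as np
f=lambda t:np.array([-130*np.cos(t)+52*np.sin(t),130*np.sin(t)+52*np.cos(t)])
th=[0,.03,.08,.14,.2,.26,.32,.38,.44,.5,.5,.56,.62,.68,.74,.8,.85,.9,.94,.97,.97,1.0,1.03,1.06,1.09,1.11,1.13,1.13,1.06,1.0,.95]
for a,b in zip(th,th[1:]): d=f(b)-f(a); print(b,(round(d[0],1),0,round(-d[1],1)), end='; ')
"
```

```text
0.03 (np.float64(1.6), 0, np.float64(-3.9)); 0.08 (np.float64(3.0), 0, np.float64(-6.3)); 0.14 (np.float64(4.0), 0, np.float64(-7.4)); 0.2 (np.float64(4.4), 0, np.float64(-7.2)); 0.26 (np.float64(4.8), 0, np.float64(-6.9)); 0.32 (np.float64(5.2), 0, np.float64(-6.6)); 0.38 (np.float64(5.6), 0, np.float64(-6.3)); 0.44 (np.float64(6.0), 0, np.float64(-5.9)); 0.5 (np.float64(6.3), 0, np.float64(-5.5)); 0.5 (np.float64(0.0), 0, np.float64(-0.0)); 0.56 (np.float64(6.6), 0, np.float64(-5.2)); 0.62 (np.float64(6.9), 0, np.float64(-4.7)); 0.68 (np.float64(7.2), 0, np.float64(-4.3)); 0.74 (np.float64(7.4), 0, np.float64(-3.9)); 0.8 (np.float64(7.7), 0, np.float64(-3.4)); 0.85 (np.float64(6.5), 0, np.float64(-2.5)); 0.9 (np.float64(6.7), 0, np.float64(-2.2)); 0.94 (np.float64(5.4), 0, np.float64(-1.5)); 0.97 (np.float64(4.1), 0, np.float64(-1.0)); 0.97 (np.float64(0.0), 0, np.float64(-0.0)); 1.0 (np.float64(4.1), 0, np.float64(-0.9)); 1.03 (np.float64(4.1), 0, np.float64(-0.7)); 1.06 (np.float64(4.2), 0, np.float64(-0.6)); 1.09 (np.float64(4.2), 0, np.float64(-0.5)); 1.11 (np.float64(2.8), 0, np.float64(-0.3)); 1.13 (np.float64(2.8), 0, np.float64(-0.2)); 1.13 (np.float64(0.0), 0, np.float64(-0.0)); 1.06 (np.float64(-9.8), 0, np.float64(0.9)); 1.0 (np.float64(-8.3), 0, np.float64(1.3)); 0.95 (np.float64(-6.8), 0, np.float64(1.5));
```

```bash

python3 -m crank '[{"fingers":8,"offset":[1.6,0,-3.9],"turn":0},{"fingers":8,"offset":[3,0,-6.3],"turn":0},{"fingers":8,"offset":[4,0,-7.4],"turn":0},{"fingers":8,"offset":[4.4,0,-7.2],"turn":0},{"fingers":8,"offset":[4.8,0,-6.9],"turn":0},{"fingers":8,"offset":[5.2,0,-6.6],"turn":0},{"fingers":8,"offset":[5.6,0,-6.3],"turn":0},{"fingers":8,"offset":[6,0,-5.9],"turn":0},{"fingers":8,"offset":[6.3,0,-5.5],"turn":0},{"fingers":8,"offset":[0,0,0],"turn":0}]'
python3 -c "
from h import *
go([.6259,-.006,.4185]);snap('scene','s7');snap('wrist','w7')"
```

```text
time_s: 17.42
eef_pos: [0.6268, -0.0057, 0.4208]
eef_rot: [1.0, 0.005, -0.0, -0.0]
ft_force: [-17.5, 1.2, 17.8]
finger_gap: 0.0135
t 17.42 pos [ 0.6268 -0.0057  0.4208] xang 0.56 tilt 0.02 gap 0.0135 F [-17.5   1.2  17.8] -> tool mm [-0.9  0.3  2.3]
```

View pics/w7.png

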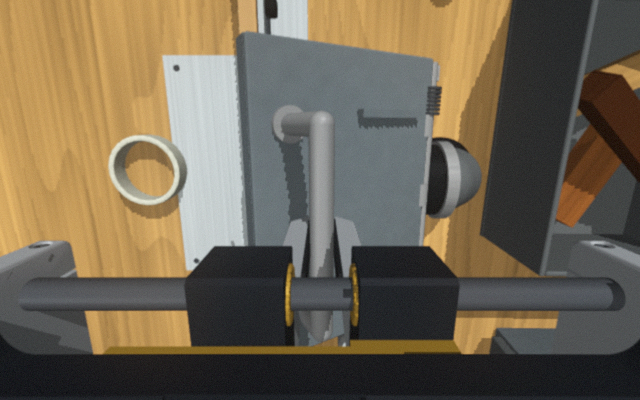

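View pics/s7.png

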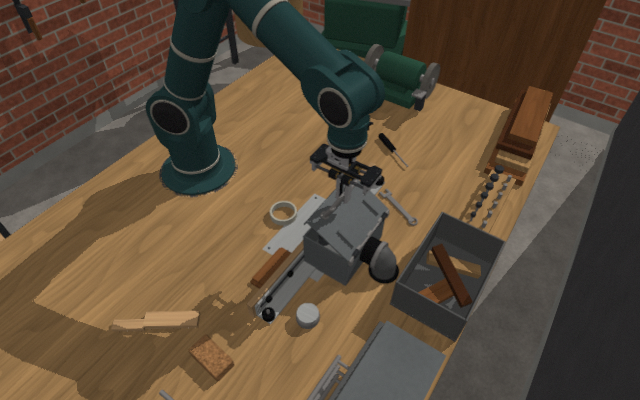

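The lid is rising and both fingers are on the bar. The force (-17 x, +18 z) points outward, so I'm a few mm inside the arc. I'll shift outward as I continue.

```bash

python3 -m crank '[{"fingers":8,"offset":[-2,0,-2],"turn":0},{"fingers":8,"offset":[6.6,0,-5.2],"turn":0},{"fingers":8,"offset":[6.9,0,-4.7],"turn":0},{"fingers":8,"offset":[7.2,0,-4.3],"turn":0},{"fingers":8,"offset":[7.4,0,-3.9],"turn":0},{"fingers":8,"offset":[7.7,0,-3.4],"turn":0},{"fingers":8,"offset":[0,0,0],"turn":0},{"fingers":8,"offset":[0,0,0],"turn":0},{"fingers":8,"offset":[0,0,0],"turn":0},{"fingers":8,"offset":[0,0,0],"turn":0}]'
python3 -c "
from h import *
go([.7617-.1,-.006,.44]);snap('wrist','w8')"
```

```text
time_s: 18.35
eef_pos: [0.6606, -0.0053, 0.4432]
eef_rot: [1.0, 0.005, 0.001, 0.0]
ft_force: [-3.3, -1.5, 5.7]
finger_gap: 0.0135
t 18.35 pos [ 0.6606 -0.0053  0.4432] xang 0.56 tilt 0.07 gap 0.0135 F [-3.3 -1.5  5.7] -> tool mm [1.1 0.7 3.2]
```

View pics/w8.png

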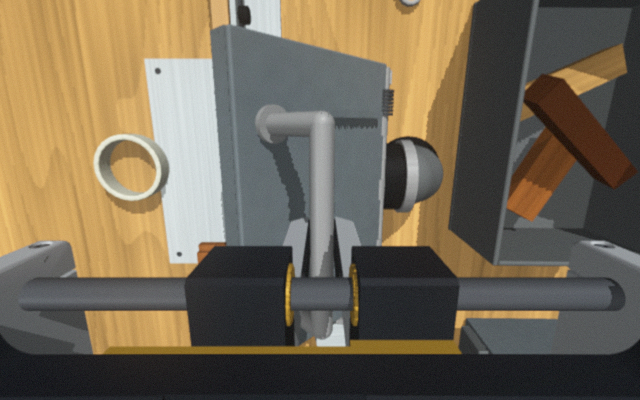

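```bash
cat >> h.py <<'E'
def lidang(d,tiltlo=0.02):
    # lid outer face: wrist depth points in left strip region by colour grey, fit plane
    uv=[(x,y) for y in range(40,260,2) for x in range(200,400,2)]
    uv=np.array(uv); dep=d['depth'][uv[:,1],uv[:,0]]; P=bydepth(d,uv); px=d['pixels'][uv[:,1],uv[:,0]].astype(int)
    ok=(dep>0)&((px.max(1)-px.min(1))<22)&(P[:,2]>.136)&(abs(P[:,1])<.105)&(P[:,0]>.54)&(P[:,0]<.75)
    Q=P[ok]; rng=np.random.default_rng(0); best=None
    for _ in range(300):
        a=Q[rng.choice(len(Q),3,replace=False)]; n=np.cross(a[1]-a[0],a[2]-a[0]); L=np.linalg.norm(n)
        if L<1e-5: continue
        n/=L
        if abs(n[1])>.15: continue
        i=abs((Q-a[0])@n)<.003
        if best is None or i.sum()>best.sum(): best=i
    q=Q[best]; c=q.mean(0); n=np.linalg.svd(q-c)[2][2]; n*=np.sign(n[2])
    return np.arctan2(n[0],n[2]), n.round(3), c.round(3), int(best.sum()), len(Q)
E
python3 -c "
from h import *
for k in ['w6','w7','w8']: print(k,lidang(load(k)))"
```

```text
w6 (np.float64(0.00029045734413316764), array([ 0., -0.,  1.]), array([0.611, 0.026, 0.138]), 4260, 5015)
w7 (np.float64(0.5033382306776787), array([0.482, 0.003, 0.876]), array([0.631, 0.046, 0.185]), 5639, 8093)
w8 (np.float64(0.7899661437756866), array([0.71 , 0.006, 0.704]), array([0.653, 0.046, 0.203]), 5527, 8489)
```

The depth plane fit gives the lid angle directly: 0.000, 0.503 and 0.790 rad for the three pictures. Continuing to about 1.0.

```bash

python3 -m crank '[{"fingers":8,"offset":[6.5,0,-2.5],"turn":0},{"fingers":8,"offset":[6.7,0,-2.2],"turn":0},{"fingers":8,"offset":[6.7,0,-1.9],"turn":0},{"fingers":8,"offset":[6.8,0,-1.5],"turn":0},{"fingers":8,"offset":[0,0,0],"turn":0},{"fingers":8,"offset":[0,0,0],"turn":0},{"fingers":8,"offset":[0,0,0],"turn":0},{"fingers":8,"offset":[0,0,0],"turn":0},{"fingers":8,"offset":[0,0,0],"turn":0},{"fingers":8,"offset":[0,0,0],"turn":0}]'
python3 -c "
from h import *
go([.7617-.1,-.006,.44]);print(lidang(snap('wrist','w9')))"
```

```text
time_s: 19.23
eef_pos: [0.687, -0.0051, 0.4504]
eef_rot: [1.0, 0.005, 0.0, 0.0]
ft_force: [-0.7, -1.9, 4.4]
finger_gap: 0.0137
t 19.23 pos [ 0.687  -0.0051  0.4504] xang 0.55 tilt 0.02 gap 0.0137 F [-0.7 -1.9  4.4] -> tool mm [-25.3   0.7  10.4]
(np.float64(0.9847913832864444), array([0.833, 0.008, 0.553]), array([0.663, 0.05 , 0.223]), 4738, 7966)
```

```bash

python3 -m crank '[{"fingers":8,"offset":[4.1,0,-0.8],"turn":0},{"fingers":8,"offset":[4.2,0,-0.6],"turn":0},{"fingers":8,"offset":[4.2,0,-0.5],"turn":0},{"fingers":8,"offset":[4.2,0,-0.3],"turn":0},{"fingers":8,"offset":[4.2,0,-0.1],"turn":0},{"fingers":8,"offset":[0,0,0],"turn":0},{"fingers":8,"offset":[0,0,0],"turn":0},{"fingers":8,"offset":[0,0,0],"turn":0},{"fingers":8,"offset":[0,0,0],"turn":0},{"fingers":8,"offset":[0,0,0],"turn":0}]'
python3 -c "
from h import *
go([.7617-.1,-.006,.44]);print(lidang(snap('wrist','w10')))"
```

```text
time_s: 20.12
eef_pos: [0.7077, -0.0047, 0.4523]
eef_rot: [1.0, 0.005, -0.0, 0.0]
ft_force: [1.2, -2.4, -3.9]
finger_gap: 0.0138
t 20.12 pos [ 0.7077 -0.0047  0.4523] xang 0.56 tilt 0.03 gap 0.0138 F [ 1.2 -2.4 -3.9] -> tool mm [-46.    0.8  12.3]
(np.float64(1.1311406698460744), array([0.905, 0.009, 0.426]), array([0.673, 0.051, 0.238]), 4193, 7365)
```

1.131 rad, already past 1.09. I'll nudge a touch further for margin, hold, then ease back to about 0.94.

```bash

python3 -m crank '[{"fingers":8,"offset":[1.7,0,0],"turn":0},{"fingers":8,"offset":[1.7,0,0],"turn":0},{"fingers":8,"offset":[0,0,0],"turn":0},{"fingers":8,"offset":[0,0,0],"turn":0},{"fingers":8,"offset":[0,0,0],"turn":0},{"fingers":8,"offset":[0,0,0],"turn":0},{"fingers":8,"offset":[0,0,0],"turn":0},{"fingers":8,"offset":[0,0,0],"turn":0},{"fingers":8,"offset":[0,0,0],"turn":0},{"fingers":8,"offset":[0,0,0],"turn":0}]'
python3 -c "
from h import *
go([.7617-.1,-.006,.44]);print(lidang(snap('wrist','w11')))"
python3 -m crank '[{"fingers":8,"offset":[-3,0,0.1],"turn":0},{"fingers":8,"offset":[-4,0,0.3],"turn":0},{"fingers":8,"offset":[-4,0,0.4],"turn":0},{"fingers":8,"offset":[-4,0,0.5],"turn":0},{"fingers":8,"offset":[-4,0,0.6],"turn":0},{"fingers":8,"offset":[-4,0,0.7],"turn":0},{"fingers":8,"offset":[-4,0,0.8],"turn":0},{"fingers":8,"offset":[-3,0,0.7],"turn":0},{"fingers":8,"offset":[0,0,0],"turn":0},{"fingers":8,"offset":[0,0,0],"turn":0}]'
python3 -c "
from h import *
go([.7617-.1,-.006,.44]);print(lidang(snap('wrist','w12')));snap('scene','s12');d=snap('top','t12')
cv2.imwrite('pics/t12z.png',cv2.resize(d['pixels'][130:280,220:450,::-1],None,fx=3.4,fy=3.4))"
```

```text
time_s: 21.0
eef_pos: [0.7112, -0.0047, 0.4525]
eef_rot: [1.0, 0.005, -0.0, 0.0]
ft_force: [0.5, -3.9, -4.2]
finger_gap: 0.0135
t 21.0 pos [ 0.7112 -0.0047  0.4525] xang 0.56 tilt 0.01 gap 0.0135 F [ 0.5 -3.9 -4.2] -> tool mm [-49.5   0.9  12.5]
(np.float64(1.1566991565074192), array([0.915, 0.008, 0.402]), array([0.676, 0.05 , 0.239]), 4136, 7258)
time_s: 21.88
eef_pos: [0.6811, -0.0047, 0.4486]
eef_rot: [1.0, 0.005, -0.0, -0.0]
ft_force: [-1.2, 1.3, 2.3]
finger_gap: 0.0132
t 21.88 pos [ 0.6811 -0.0047  0.4486] xang 0.58 tilt 0.02 gap 0.0132 F [-1.2  1.3  2.3] -> tool mm [-19.4   1.1   8.6]
(np.float64(0.9426312767601075), array([0.809, 0.006, 0.588]), array([0.66 , 0.049, 0.218]), 4902, 8090)
```

View pics/t12z.png

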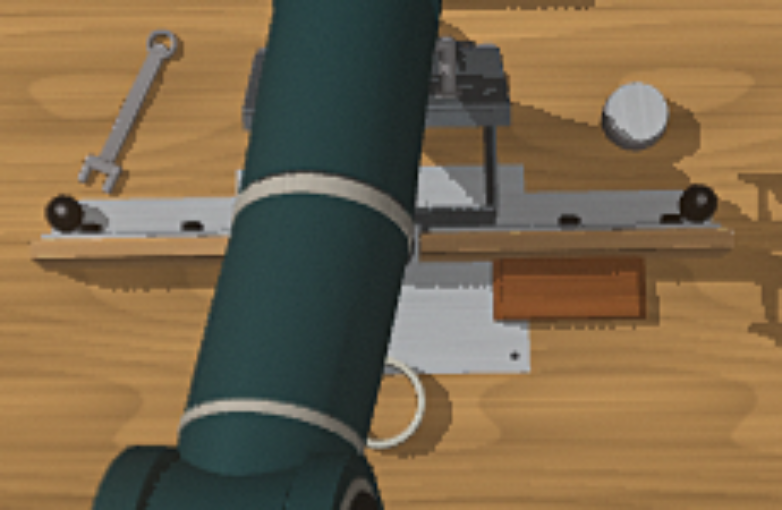

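View pics/s12.png

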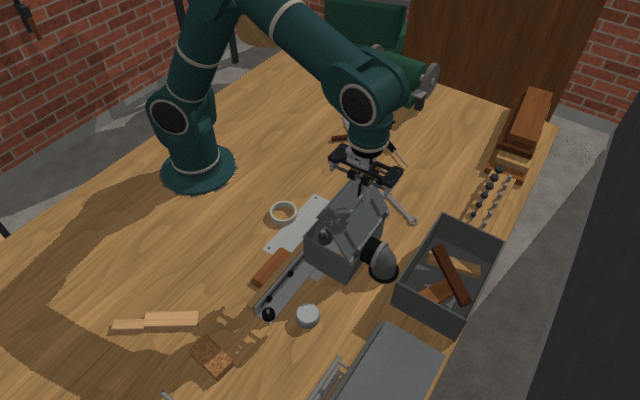

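View pics/w12.png

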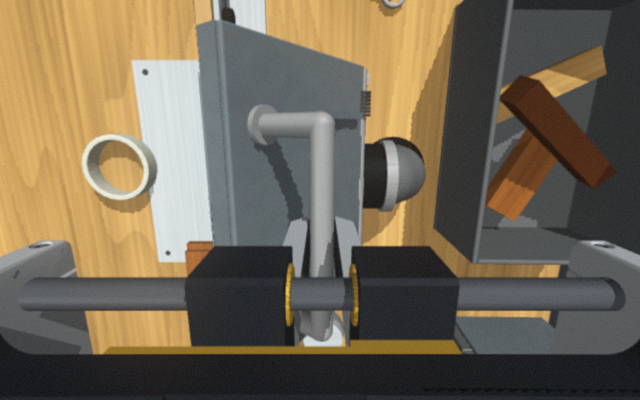

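The top view shows the front flush on the right half (zoom columns 493–645, rows 258–320) with the tools in place. The lid is held at 0.943. One final numeric check and a settling hold.

```bash
python3 -m crank '[{"fingers":8,"offset":[0,0,0],"turn":0},{"fingers":8,"offset":[0,0,0],"turn":0},{"fingers":8,"offset":[0,0,0],"turn":0},{"fingers":8,"offset":[0,0,0],"turn":0},{"fingers":8,"offset":[0,0,0],"turn":0},{"fingers":8,"offset":[0,0,0],"turn":0},{"fingers":8,"offset":[0,0,0],"turn":0},{"fingers":8,"offset":[0,0,0],"turn":0},{"fingers":8,"offset":[0,0,0],"turn":0},{"fingers":8,"offset":[0,0,0],"turn":0}]'
python3 - <<'E'
from h import *
print(lidang(snap('wrist','w13'))); go([.68,0,.44]); print(abs(read_state()['joint_vel']).max())
d=load('t12'); im=d['pixels'][:,:,::-1].copy(); hsv=cv2.cvtColor(im,cv2.COLOR_BGR2HSV)
m=((hsv[:,:,0]<14)&(hsv[:,:,1]>150)).astype(np.uint8)*255; m[:203]=0;m[230:]=0;m[:,:355]=0;m[:,420:]=0
m=cv2.morphologyEx(m,cv2.MORPH_OPEN,np.ones((3,3)))
cs,_=cv2.findContours(m,0,2); c=max(cs,key=cv2.contourArea); r=cv2.minAreaRect(c);b=cv2.boxPoints(r);print(r)
P=onplane(d,b,.02)[:,:2];F=np.array([.5403,-.0055]);n=np.array([.99995,.0101]);v=np.array([-.0101,.99995])
Q=np.c_[(P-F)@n,(P-F)@v];print(Q.round(4),Q.mean(0).round(4))
E
```

```text
time_s: 22.87
eef_pos: [0.6813, -0.0047, 0.4486]
eef_rot: [1.0, 0.005, 0.0, -0.0]
ft_force: [-1.5, 2.6, 5.8]
finger_gap: 0.0134
(np.float64(0.9444019627068183), array([0.81 , 0.007, 0.586]), array([0.66 , 0.049, 0.219]), 4882, 8091)
t 22.92 pos [ 0.6813 -0.0047  0.4486] xang 0.58 tilt 0.02 gap 0.0134 F [-1.1  2.8  5. ] -> tool mm [-1.3 -4.8  8.6]
0.0014633728931112212
((387.0, 214.5), (17.0, 44.0), 90.0)
[[-0.0017 -0.1092]
 [-0.004  -0.2563]
 [-0.0614 -0.2538]
 [-0.0592 -0.1077]] [-0.0316 -0.1818]
```

All consistent; handing in.

```bash
python3 -c "
from h import *
print(ticket.close_job())"
```

```text
the job is handed in; nothing more can be done
None
```

The drawer front is on the right-hand half of the fence, turned and flush. I handed the job in at about 23 s with the lid still held by its handle just below its balance point.

- **Drawer front:** I gripped it across its width, carried it over, gave it the quarter turn and pushed its long edge against the fence with both fingertips (15 N). The last pictures put its centre 30 to 32 mm in front of the fence face and about 181 mm right of the opening. The long edge is about 0.01 to 0.015 rad off parallel. Its inner end is roughly 107 mm from mid opening, so it is clear of the cutter.
- **Lid:** I raised it to 1.157 rad, measured by fitting a plane to the wrist camera's depth, and eased it back to 0.944 rad. That reading was unchanged across a one-second hold (0.943, then 0.944), with the bar gripped and the joints still.
- **Tools:** None showed visible movement in the pictures, but I judged this by eye and did not measure it. In the last top view the arm hid part of the scene.

**Checks that disagreed:**
- My first colour mask of the placed front in the wrist view failed, and I redid it with different limits.
- Halfway up, the handle path ran a few millimetres inside the true arc, with about 25 N at the wrist. I shifted it outward, and the force stayed below about 7 N afterwards.

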